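# Load a forming die into the hold-down bed

### The arm

A 6-joint arm with a two-finger parallel gripper is mounted at the origin on the work surface. World frame = base frame: x ahead of the robot, y to its left, z up, the work surface at z = 0. Lengths are in m, angles in degrees, forces in N, time in s.
With the tool pointing down it reaches from about 0.25 to 0.725 m from the base axis. Payload 9.7 kg.
Tool frame: the origin (TCP) lies midway between the tips of the shut fingers; the grasp point (between the pads) lies 19 mm behind it; z points along the fingers, y is the direction in which the jaws open and shut (so a half turn about z gives the same grasp; the last joint's range is limited). The gripper opens to 85 mm and grips with 20 to 120 N. Pads are 22 mm wide; open, the fingers measure 114 mm over their backs; the gripper's body (76 mm by 85 mm) begins 54 mm behind the grasp point. The pads swing forward as they close: fully open they stand 13 mm farther back than shut.
Start: joints at [-66.062, 4.979, 10.078, 95.1, 0, 90], TCP at [0.223, -0.503, 0.231] pointing down, gripper open.
Joint ranges: [-179.16, 179.16], [-48.56, 103.87], [-65.8, 70.77], [-126.05, 130.52], [-82.76, 87.17], [-180, 180]. Speed limits (degrees/s): [127.2, 127.2, 147.25, 180, 180, 180].

### API

Orientations are given as [roll, pitch, yaw] about the fixed x, y, z axes, in that order (R = Rz(yaw) Ry(pitch) Rx(roll)).
In Python, from workcell import get_obs, camera, get_calibration, job_done gives the robot as it stands.
- The arm moves only by the tool play_rows, never from a script. Its argument "commands" is text: rows parted by semicolons, each of 5 numbers parted by spaces: the opening, from 0 (shut) to 1 (fully open), then the shift along the world's x, y, z in mm, then the turn about the world's z in degrees. A call has 1 to 10 rows; each row is the pose to reach, as a shift and turn from the pose commanded when the call began; what a row does not reach only later rows make up. A row lasts 1/12 s, in which the tool goes at most 41.7 mm and 7.16 degrees, less where a joint would pass 70% of its speed; a pose out of reach is approached as far as the arm can. A call with a gripper value outside its range is refused whole. The fingers move at their own pace and stop on an object; "force" is the grip in N (left out, the last holds). Time passes only in rows, so rows that repeat a pose let the fingers close. It gives the time, the measured TCP pose, the force and the opening at its end, in the units of the state.
- get_obs(): the state, without advancing time (a new reading comes with each control period).
- camera(name): name is "scene" or "top" or "wrist"; returns the picture (384x512x3 uint8, red, green, blue); there is no depth.
- get_calibration(name): a dict with "fx", "fy", "cx", "cy" (pixels), "eye" and "attitude" of the camera in the world; the wrist camera has in their place "mount" (4x4, takes a point from camera to tool coordinates, whose origin is the TCP and whose axes are the flange's). Camera axes: x right, y down, z forward; pixel columns grow to the right and rows downward; lengths in m; the calibration is good to about 2 mm. A picture is of the moment at which its call begins: read the wrist's pose just before it. get_calibration takes no time and is no camera call.
- job_done(): hands the job in, once; it reports no verdict.
The state is a dict: "time": time; "q": joint angles; "qd": joint speeds; "joint_efforts": joint torques, N m; "ee_pos": TCP position; "tcp_rot": TCP orientation; "wrist_force": force on the tool from outside, world axes, zero at the start; "torque": the same for the moment, N m; "opening": finger opening in m.
Only numpy, scipy, OpenCV 4.12 (cv2) and the standard library are available. Lean on these libraries where they do the work, as an engineer would, in place of code of your own. Each camera call takes 0.05 s, during which the arm holds its last target.

### The job

On the iron die bed, swing the hinged hold-down frame up and over until it stays open by itself. Then draw the plain rectangular die block out of the wooden rack, set it down flat on the bench in front of the rack and let go, take it again by its middle, lay it in the bed's recess with the dimpled face still up, and press it down until its top is flush with the bed's top. Do not drop or throw the die, and leave the round-topped block where it is.

Things in the scene. Friction and masses are not known exactly. Their poses are not given: they have to be found in the camera images.
- bed: Fixed cast-iron die bed, 184 x 112 mm (x by y), 46 mm high, with a wooden rail 22 mm thick and 34 mm high across each x end. Origin under its centre on the bench, z up. Four iron cheeks stand 18 mm above its top beside the recess's long sides (|y| 34 to 48 mm, |x| 37 to 73 mm), leaving the middle 74 mm of each long side free for fingers.
- recess (a point): Centre of the mouth of the open recess in the bed's top, level with that top (46 mm above the bench); axes as the bed. Recess 128 x 58 mm (x by y) with a 3 mm chamfer round its mouth, a sliding grey pad as its floor.
- pad (a joint): How far the recess's pad is pushed down (m): its top lies 10 mm below the bed top at 0; at 0.022 it stops and the die is flush. Starts at 0 to 0.004, so the die first stands 18 to 22 mm proud. It carries the die's weight unmoved, slides straight down when the die is pushed with about 7 to 12 N more, and stays where it is left.
- bail (a joint): Angle (rad) of the steel hold-down frame: 0 = level over the recess, blocking it (start); 1.57 = upright; 2.3 = open against its stop, leaning out over the bed's -y side. Its weight (0.3 kg) holds it at either end; let go in between, it falls to one side or the other.
- bail_hinge (a point): Middle of the frame's hinge axis, 62 mm to the -y side of the bed's centre, 74 mm above the bench; the axis runs along the bed's x.
- bail_handle (a point): Middle of the frame's free cross-bar: round steel bar 12 mm thick, 172 mm long, parallel to the hinge and 120 mm from it; when shut 74 mm above the bench, 28 mm above the bed's top, on the bed's +y side. Side arms at both ends; a flat strip 22 mm wide runs parallel, 66 mm nearer the hinge. The point turns with the frame; the bar can turn between the fingers.
- rack: Fixed low wooden rack, 89 x 200 x 54 mm (x by y by height), thin punches fixed on its roof (62 mm in all). Origin under it on the bench; its open front faces -x at x = -42.5 mm. Two bays 82 mm wide, 42 mm high, centred at y = -47 and +47 mm, floored by the bench. The two blocks lie in them along x, each sticking out 50 to 60 mm at the front; either may be in either bay.
- die_mid (a point): Centre (half-way up) of the die block: plain rectangular aluminium block 124 x 54 x 32 mm (x by y by height), about 0.55 kg, three small round dimples in its top face. x along its length, z up. Fits the recess with 2 mm to spare on each side, either way round. It starts dimples up, its -x end sticking out of the rack.
- swage_mid (a point): Centre of the other block, to be left alone: aluminium, 124 mm long (x), 32 mm wide, 34 mm high, with a round top.
There are look-alikes about, which are no part of the job. What is shaped like the part that bears die_mid but black or blue is not meant. Of the things shaped like the rack, the wooden one is meant.

How it is judged:
By the outcome, as a careful person would: the job done as asked, in the order asked, and still so for the second after the job is handed in, with the robot touching nothing.
It also fails if it takes over 72 s, if anything falls off the work surface, if the arm or the gripper's body presses on something with over 40 N, if the wrist force passes 120 N, or if a joint passes its speed limit or range.

## Working session

There is one attempt and no reset: what is moved stays moved. The work goes in short steps, Python scripts to look and compute and a tool call to move; the robot and the scene stay as the last step left them, time stands still between calls to the robot, and variables do not carry over. Pictures are saved under pics/ and viewed, and the job is handed in when it is done.

Besides the shell and the picture viewer there is one more tool, called after "Call:" by a JSON object that holds its "api" and its "payload", one argument or row to a line. play_rows: Moves the arm, as the interface text tells. Its arguments: {"type":"object","properties":{"commands":{"type":"string"},"force":{"type":"number"}},"required":["commands"]}

```bash
ls; mkdir -p pics
python3 - <<'E'
from workcell import *
import cv2
print(get_obs())
for n in ["scene","top","wrist"]:
    print(n,get_calibration(n))
    cv2.imwrite(f"pics/{n}0.png",camera(n)[:,:,::-1])
E
```

```text
pics
{'time': 0.0, 'q': array([-6.60632644e+01,  5.01280589e+00,  1.00350468e+01,  9.51002775e+01,
        1.59205450e-03,  9.00002518e+01]), 'qd': array([-0.01575624,  0.09617296, -0.00607752, -0.01758802, -0.00281258,
       -0.03692852]), 'joint_efforts': array([-6.35956876e-04, -5.20391035e+01,  4.64799500e+01,  1.64222176e-02,
       -7.78387948e-05,  1.51760535e-06]), 'ee_pos': array([ 0.22306451, -0.50248409,  0.23057202]), 'tcp_rot': array([-1.79921963e+02, -1.59171005e-03,  2.39364816e+01]), 'wrist_force': array([ 2.26521761e-01,  1.05944582e+00, -4.59211951e-05]), 'torque': array([0.01621125, 0.03958235, 0.03745136]), 'opening': 0.08574214890186169}
scene {'fx': 410.8733541288186, 'fy': 410.8733541288186, 'cx': 256.5249230484571, 'cy': 191.24980116258365, 'eye': array([1.12011927, 0.63226748, 0.69372283]), 'attitude': array([-126.51608488,    0.80032406,  128.02597523])}
top {'fx': 386.8589417680424, 'fy': 386.8589417680424, 'cx': 258.6272643541786, 'cy': 185.8157178438766, 'eye': array([0.3444578 , 0.13594281, 1.12128487]), 'attitude': array([-1.73891538e+02,  1.04184459e-01, -9.00015023e+01])}
wrist {'fx': 276.4036281989323, 'fy': 276.4036281989323, 'cx': 255.33912849649957, 'cy': 191.44553822641717, 'mount': array([[ 1.97777944e-04, -9.49157164e-01, -3.14802540e-01,
         8.06804593e-02],
       [ 9.99999434e-01, -1.41311842e-04,  1.05432751e-03,
         3.81081542e-04],
       [-1.04520784e-03, -3.14802570e-01,  9.49156599e-01,
        -1.43264999e-01],
       [ 0.00000000e+00,  0.00000000e+00,  0.00000000e+00,
         1.00000000e+00]])}
```

View pics/scene0.png

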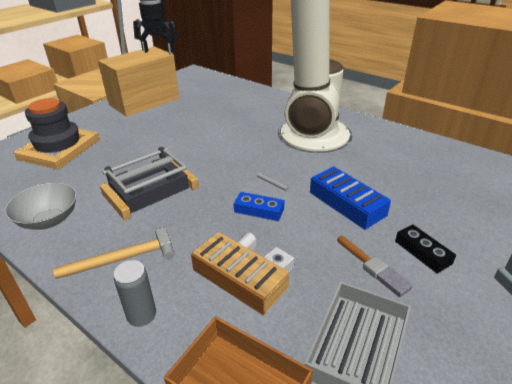

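View pics/top0.png

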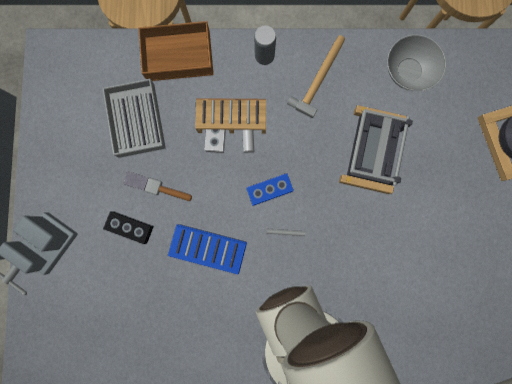

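View pics/wrist0.png

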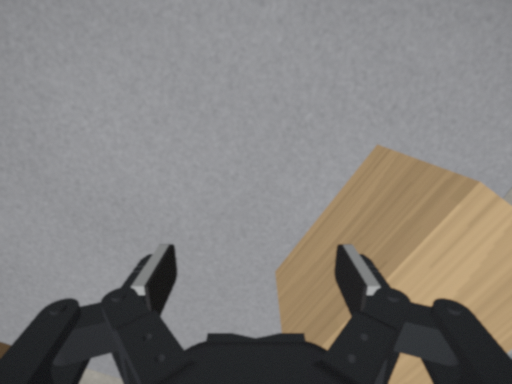

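The top view shows the bed near pixel (378,148) with its rails up and down the image. The wooden rack is near (231,115), the die (dimpled) sticks out at (215,140) and the swage at (248,140). Next I'll write ray helpers and zoom in.

```bash
cat > h.py <<'E'
import numpy as np, cv2
from scipy.spatial.transform import Rotation as Ro
from workcell import *
def cam(name,obs=None):
    c=get_calibration(name)
    if name=="wrist":
        obs=obs or get_obs()
        T=np.eye(4);T[:3,:3]=Ro.from_euler('xyz',obs['tcp_rot'],degrees=True).as_matrix();T[:3,3]=obs['ee_pos']
        M=T@c['mount'];R=M[:3,:3];e=M[:3,3]
    else:
        R=Ro.from_euler('xyz',c['attitude'],degrees=True).as_matrix();e=np.array(c['eye'])
    K=np.array([[c['fx'],0,c['cx']],[0,c['fy'],c['cy']],[0,0,1]])
    return K,R,e
def ray(C,px):
    K,R,e=C; px=np.atleast_2d(px).astype(float)
    d=np.c_[px,np.ones(len(px))]@np.linalg.inv(K).T
    return e,d@R.T
def plane(C,px,z):
    e,d=ray(C,px); return e+d*((z-e[2])/d[:,2])[:,None]
def proj(C,P):
    K,R,e=C; p=(np.atleast_2d(P)-e)@R; p=p@K.T; return p[:,:2]/p[:,2:]
def crop(src,dst,x0,x1,y0,y1,s):
    im=cv2.imread(src)[y0:y1,x0:x1]; cv2.imwrite(dst,cv2.resize(im,None,fx=s,fy=s,interpolation=cv2.INTER_CUBIC))
E
python3 - <<'E'
from h import *
C=cam("top")
print(plane(C,[[378,148],[231,115],[215,140]],0.05), proj(C,[[0,0,0]]))
crop("pics/top0.png","pics/topbed.png",330,430,95,200,7) if 0 else crop("pics/top0.png","pics/topbed.png",330,420,100,200,6)
crop("pics/top0.png","pics/toprack.png",180,290,85,170,7)
crop("pics/scene0.png","pics/scbed.png",90,210,140,220,6)
crop("pics/scene0.png","pics/scrack.png",180,310,220,310,6)
E
```

```text
[[ 0.5660083  -0.1978923   0.05      ]
 [ 0.66146124  0.21637254  0.05      ]
 [ 0.58913261  0.26097213  0.05      ]] [[308.14675993 351.53403523]]
```

View pics/topbed.png

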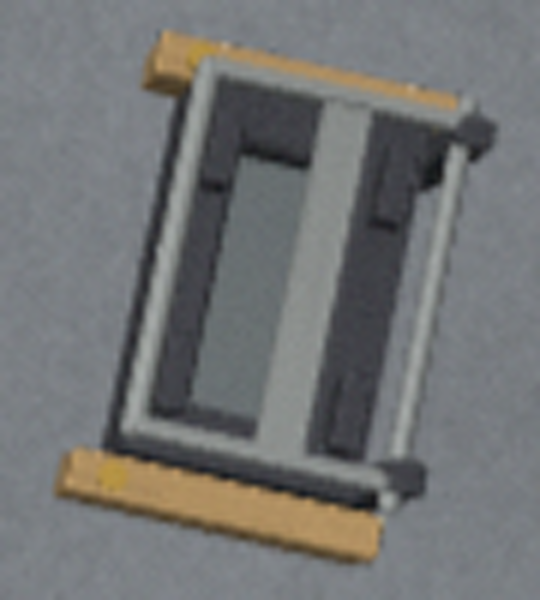

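View pics/toprack.png

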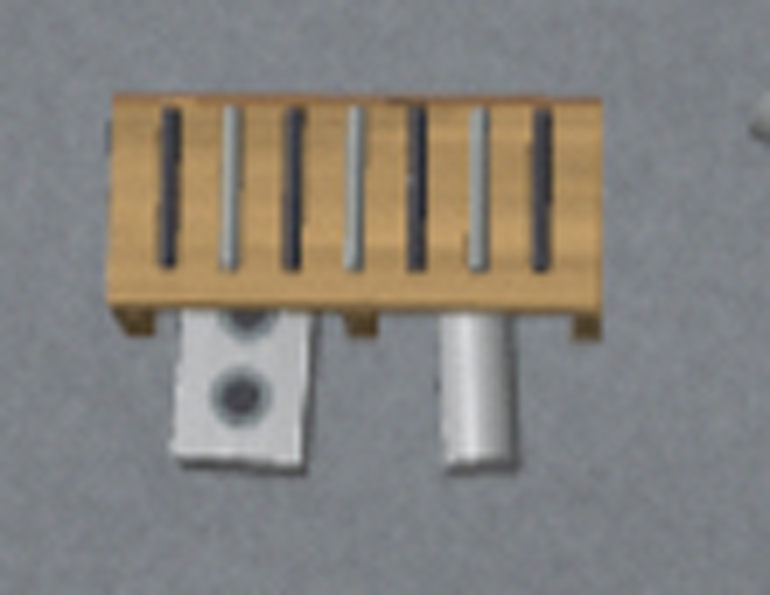

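View pics/scbed.png

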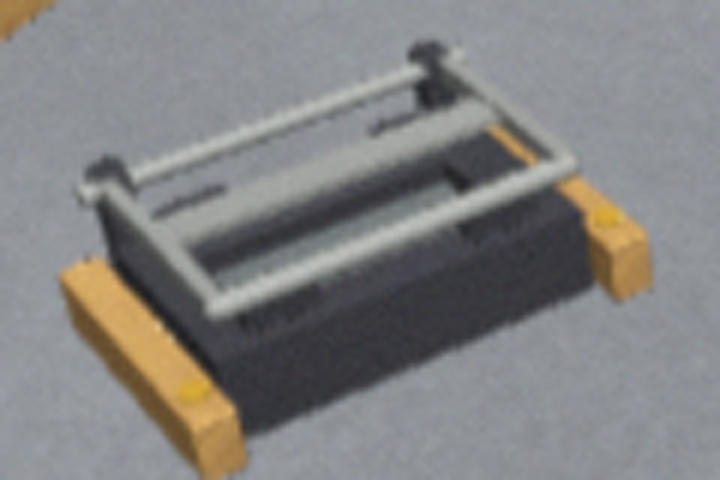

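The crops show the handle bar on the world +y side (crop about (207,63) to (135,432)), the hinge at right and the strip in the middle. In the scene view the bar runs from (212,305) to (572,162) of the crop. Next I'll turn these into positions and check them against the given sizes.

Run:
```python
from h import *
C=cam("top"); o=np.array([330,100]);f=lambda *p:o+(np.array(p)+.5)/6-.5
H=plane(C,f((207,63),(135,428)),.074)   # handle ends
S=plane(C,f((347,105),(282,460)),.074)  # strip ends
G=plane(C,f((467,107),(388,500)),.074) # hinge bar ends
for n,A in (("handle",H),("strip",S),("hinge",G)):
    d=A[0]-A[1]; print(n,A.round(4).tolist(),"mid",A.mean(0).round(4),"len",np.linalg.norm(d).round(4),"yaw",np.degrees(np.arctan2(d[1],d[0])).round(2))
R=plane(C,f((160,33),(470,100),(70,450),(380,515),),.034)
d1=R[0]-R[2];d2=R[1]-R[3];print("rails",R.round(4).tolist(),[np.degrees(np.arctan2(d[1],d[0])).round(1) for d in(d1,d2)], "ctr",R.mean(0))
e=R[0]-R[1];print(np.degrees(np.arctan2(e[1],e[0]))-90,np.linalg.norm(e)); e=R[2]-R[3];print(np.degrees(np.arctan2(e[1],e[0]))-90,np.linalg.norm(e))
Cs=cam("scene");o=np.array([90,140])
A=plane(Cs,f((215,303),(570,162)),.074);d=A[1]-A[0]
print("scene handle",A.round(4),A.mean(0),np.linalg.norm(d),np.degrees(np.arctan2(d[1],d[0])))
o=np.array([90,140]);A=plane(Cs,f((85,192),(460,55)),.074);d=A[1]-A[0]
print("scene hinge",A.round(4),A.mean(0),np.linalg.norm(d),np.degrees(np.arctan2(d[1],d[0])))
# rack, die
o=np.array([180,85]);g=lambda *p:o+(np.array(p)+.5)/7-.5
r=plane(C,g((113,97),(602,99),(602,310),(108,303)),.054);print("rack roof",r.round(4).tolist(),r.mean(0))
dd=plane(C,g((174,461),(303,466),(315,312),(183,310)),.032);print("die",dd.round(4).tolist(), np.linalg.norm(dd[0]-dd[1]))
print("dimple",plane(C,g((240,398)),.032))
```

```text
handle [[0.6682, -0.1553, 0.074], [0.4974, -0.1175, 0.074]] mid [ 0.5828 -0.1364  0.074 ] len 0.1749 yaw -12.46
strip [[0.6482, -0.2194, 0.074], [0.4827, -0.184, 0.074]] mid [ 0.5655 -0.2017  0.074 ] len 0.1692 yaw -12.08
hinge [[0.6472, -0.2748, 0.074], [0.4644, -0.2315, 0.074]] mid [ 0.5558 -0.2531  0.074 ] len 0.1879 yaw -13.33
rails [[0.6954, -0.1442, 0.034], [0.6622, -0.292, 0.034], [0.4928, -0.0963, 0.034], [0.4619, -0.2415, 0.034]] [np.float64(-13.3), np.float64(-14.2)] ctr [ 0.57806381 -0.1934927   0.034     ]
-12.646770609912963 0.15151679231273427
-12.01950144214807 0.14845997843948042
scene handle [[ 0.6642 -0.1621  0.074 ]
 [ 0.4954 -0.1204  0.074 ]] [ 0.57980425 -0.14120615  0.074     ] 0.17385664967419656 166.12026780504797
scene hinge [[ 0.6461 -0.28    0.074 ]
 [ 0.4602 -0.2346  0.074 ]] [ 0.55312722 -0.25731602  0.074     ] 0.1914218203103291 166.26327628269195
rack roof [[0.7087, 0.3168, 0.054], [0.7077, 0.1181, 0.054], [0.6202, 0.1183, 0.054], [0.6231, 0.3173, 0.054]] [0.66492153 0.21764831 0.054     ]
die [[0.5629, 0.293, 0.032], [0.5608, 0.2402, 0.032], [0.6251, 0.2359, 0.032], [0.6259, 0.2902, 0.032]] 0.0527866122906339
dimple [[0.58907225 0.2663009  0.032     ]]
```

View pics/scrack.png

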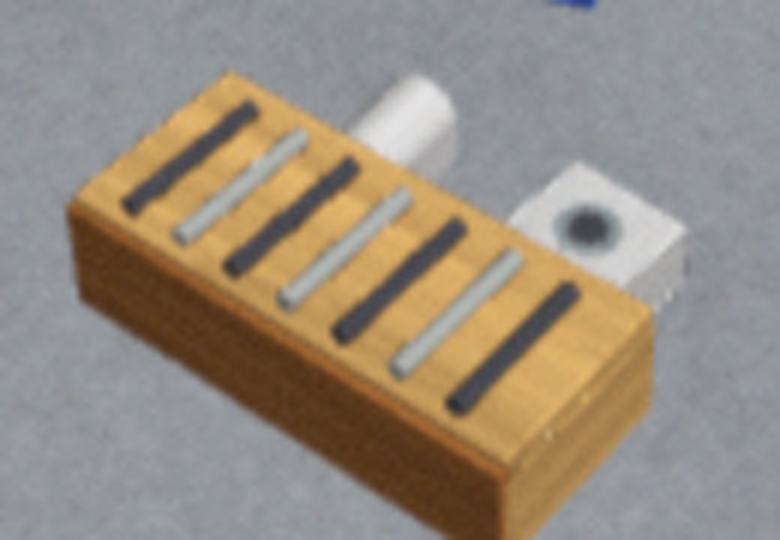

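Both views agree within about 4 mm: the handle middle is near (0.581,-0.139) and the bed yaw is about -13°. I'll hover over the handle and refine with the wrist camera.

Call:
{"api": "play_rows", "payload": {
  "commands": "0.5 15 15 0 -3; 0.5 45 45 0 -8; 0.5 72 72 0 -13; 0.5 99 99 0 -18; 0.5 126 126 0 -23; 0.5 153 153 0 -28; 0.5 180 180 0 -33; 0.5 207 207 0 -37; 0.5 234 234 0 -37; 0.5 260 260 0 -37",
  "force": 30
}}

```text
time: 0.98
ee_pos: [0.4842, -0.2409, 0.2312]
tcp_rot: [-180.0, 0.0, -13.1]
wrist_force: [0.1, -0.9, 0.9]
opening: 0.0427
```

Call:
{"api": "play_rows", "payload": {
  "commands": "0.5 27 27 -8 0; 0.5 54 54 -16 0; 0.5 75 77 -22 0; 0.5 90 94 -28 0; 0.5 97 103 -30 0; 0.5 97 103 -30 0; 0.5 97 103 -30 0"
}}

```text
time: 1.57
ee_pos: [0.5799, -0.1397, 0.2011]
tcp_rot: [180.0, 0.1, -13.0]
wrist_force: [-0.9, -0.1, 0.4]
opening: 0.0429
```

Run:
```python
from h import *
o=get_obs(); print(o['ee_pos'],o['tcp_rot'],o['q'],o['opening'],o['wrist_force'],o['time'])
cv2.imwrite("pics/w1.png",camera("wrist")[:,:,::-1])
```

```text
[ 0.57987294 -0.13968679  0.20108528] [ 1.79983801e+02  5.12863511e-02 -1.30162047e+01] [-1.35360889e+01  1.09822496e+01  1.34027902e+01  9.24716778e+01
 -1.66640362e-02  1.79480116e+02] 0.04291668736014122 [-0.89926017 -0.14276191  0.39207373] 1.5667
```

View pics/w1.png

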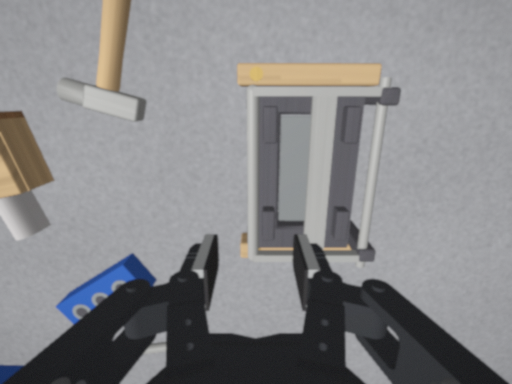

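The wrist view shows the handle bar running vertically at column about 252 (rows 90–255), the strip at about 322, and the hinge from (386,80) to (363,262). I'll zoom in to measure. Also, q6 is near +180, so later at the rack I'll use the half-turned yaw.

Run:
```python
from h import *
crop("pics/w1.png","pics/w1z.png",230,410,55,270,2.75)
im=cv2.imread("pics/w1.png").astype(int)
g=im.sum(2)//3
for r in (100,130,160,190,220): print(r,g[r,242:265].tolist(), g[r,298:345].tolist())
```

```text
100 [169, 168, 168, 163, 166, 175, 185, 191, 196, 195, 189, 177, 166, 154, 141, 126, 110, 103, 101, 102, 101, 101, 101] [100, 101, 100, 100, 100, 100, 100, 102, 100, 102, 102, 100, 103, 119, 143, 163, 171, 174, 176, 178, 179, 179, 178, 177, 178, 178, 177, 178, 177, 175, 176, 177, 176, 176, 177, 177, 176, 173, 160, 131, 107, 99, 99, 98, 99, 100, 99]
130 [166, 167, 166, 164, 169, 177, 184, 190, 194, 194, 187, 176, 166, 154, 139, 125, 109, 103, 103, 101, 98, 96, 100] [148, 149, 148, 148, 149, 149, 149, 149, 149, 149, 148, 149, 153, 164, 173, 175, 177, 179, 180, 179, 178, 179, 177, 178, 178, 178, 176, 176, 177, 177, 179, 178, 178, 178, 175, 163, 137, 112, 103, 100, 100, 98, 93, 86, 78, 79, 82]
160 [168, 171, 172, 170, 171, 175, 183, 188, 191, 191, 185, 175, 165, 154, 140, 122, 108, 102, 102, 100, 102, 101, 101] [147, 148, 146, 147, 148, 148, 148, 147, 147, 148, 153, 164, 171, 174, 176, 177, 179, 179, 178, 178, 178, 177, 177, 177, 175, 175, 177, 178, 178, 177, 177, 176, 168, 149, 121, 104, 100, 100, 99, 99, 98, 99, 99, 98, 97, 99, 99]
190 [164, 165, 165, 165, 165, 170, 179, 186, 189, 188, 183, 175, 165, 153, 138, 120, 107, 101, 103, 102, 101, 102, 102] [147, 145, 146, 147, 147, 146, 147, 147, 153, 164, 172, 175, 176, 178, 178, 179, 178, 179, 178, 177, 177, 176, 175, 176, 178, 179, 178, 178, 177, 174, 159, 129, 106, 103, 100, 100, 99, 98, 99, 99, 98, 99, 99, 99, 99, 98, 98]
220 [160, 161, 161, 162, 164, 169, 179, 185, 187, 185, 181, 174, 165, 152, 138, 119, 106, 103, 103, 100, 97, 99, 101] [119, 119, 118, 119, 120, 126, 143, 162, 174, 178, 178, 178, 179, 180, 179, 179, 179, 178, 177, 178, 178, 177, 178, 179, 178, 178, 175, 162, 135, 112, 104, 102, 98, 94, 87, 82, 79, 84, 91, 98, 101, 100, 99, 99, 98, 97, 99]
```

View pics/w1z.png

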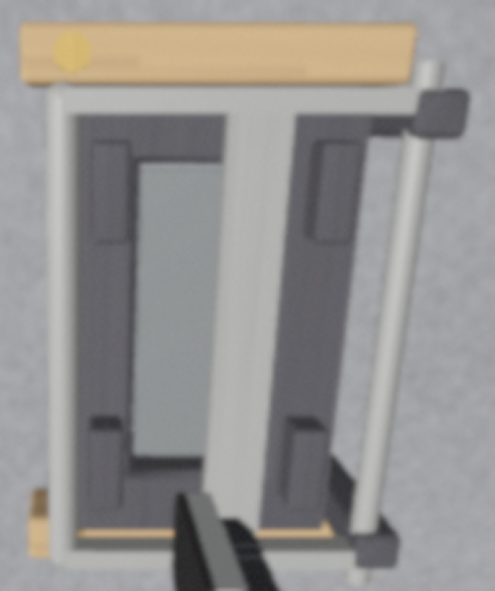

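Run:
```python
from h import *
o=get_obs(); C=cam("wrist",o)
def rep(n,A):
    d=A[0]-A[1]; print(n,A.round(4).tolist(),"mid",A.mean(0).round(4),"len",np.linalg.norm(d).round(4),"yaw",np.degrees(np.arctan2(d[1],d[0])).round(2))
z=lambda *p:np.array([230,55])+(np.array(p)+.5)/2.75-.5
H=plane(C,[[252.2,86],[252.2,260]],.074);rep("handle",H)
G=plane(C,z((430,62),(360,580)),.074);rep("hinge",G)
S=plane(C,[[323.5,100],[315.5,190]],.074);rep("strip",S)
P=plane(C,z((20,25),(22,82),(415,27),(412,85)),.034);print("rail",P.round(4).tolist())
d=P[0]-P[2];print(np.linalg.norm(d),np.degrees(np.arctan2(d[1],d[0]))-90)
# cheeks inner corners top, z=.064
Q=plane(C,z((95,142),(93,240),(130,140),(130,242),(320,142),(360,142),(315,240),(92,418),(122,418),(292,418),(327,418)),.064)
y=np.radians(-13);B=np.array([[np.cos(y),np.sin(y)],[-np.sin(y),np.cos(y)]])
c=H.mean(0)[:2]-np.array([-np.sin(y),np.cos(y)])*.058
print("bed ctr",c); print(((Q[:,:2]-c)@B.T).round(4).tolist())
hh=G.mean(0)[:2]+np.array([-np.sin(y),np.cos(y)])*.062;print("from hinge",hh)
```

```text
handle [[0.6709, -0.1592, 0.074], [0.4928, -0.1172, 0.074]] mid [ 0.5818 -0.1382  0.074 ] len 0.183 yaw -13.27
hinge [[0.6507, -0.2794, 0.074], [0.4578, -0.2352, 0.074]] mid [ 0.5542 -0.2573  0.074 ] len 0.1978 yaw -12.9
strip [[0.644, -0.2211, 0.074], [0.5586, -0.1998, 0.074]] mid [ 0.6013 -0.2104  0.074 ] len 0.0881 yaw -13.99
rail [[0.697, -0.1489, 0.034], [0.6776, -0.1448, 0.034], [0.663, -0.2927, 0.034], [0.6428, -0.2898, 0.034]]
0.14773877374066732 -13.319464755597267
bed ctr [ 0.56877599 -0.19474686]
[[0.0735, 0.0461], [0.0391, 0.0465], [0.0741, 0.0337], [0.0383, 0.0329], [0.0734, -0.0334], [0.0734, -0.0476], [0.0389, -0.0351], [-0.0311, 0.0463], [-0.0311, 0.0344], [-0.0312, -0.033], [-0.0313, -0.0469]]
from hinge [ 0.56819506 -0.19687952]
```

The bed centre is (0.568,-0.196), yaw about -13.2°. The cheek and rail sizes check out (cheek edges ±34/47 mm, rail 148 mm). Now I'll descend on the bar and close.

Call:
{"api": "play_rows", "payload": {
  "commands": "0.5 1 0 -20 0; 0.5 1 0 -50 0; 0.5 1 0 -80 0; 0.5 1 0 -105 0; 0.5 1 0 -125 0; 0.5 1 0 -137 0; 0.5 1 0 -142 0; 0.5 1 0 -142 0"
}}

```text
time: 2.28
ee_pos: [0.5806, -0.1404, 0.0591]
tcp_rot: [180.0, 0.0, -13.1]
wrist_force: [-0.1, 0.2, -0.0]
opening: 0.0423
```

Call:
{"api": "play_rows", "payload": {
  "commands": "0.3 0 0 0 0; 0.1 0 0 0 0; 0 0 0 0 0; 0 0 0 0 0; 0 0 0 0 0; 0 0 0 0 0",
  "force": 30
}}

```text
time: 2.78
ee_pos: [0.5825, -0.1377, 0.0612]
tcp_rot: [-179.8, -0.2, -13.0]
wrist_force: [1.6, 11.5, 3.5]
opening: 0.0108
```

The bar is gripped (opening 10.8 mm). It pushes the tool about 2 mm to +y, which I'll fold into the arc. First half of the swing, up to 1.0 rad:

Call:
{"api": "play_rows", "payload": {
  "commands": "0 0.3 1.4 12 0; 0 0 -0.4 24 0; 0 -0.8 -3.3 35.5 0; 0 -1.7 -7.3 46.7 0; 0 -2.9 -12.4 57.5 0; 0 -4.3 -18.5 67.8 0; 0 -6 -25.5 77.3 0; 0 -7.8 -33.5 86.1 0; 0 -9.9 -42.3 94 0; 0 -12.1 -51.8 101 0"
}}

```text
time: 3.62
ee_pos: [0.5704, -0.1893, 0.1649]
tcp_rot: [-179.7, -0.3, -12.9]
wrist_force: [-1.0, 9.7, 9.0]
opening: 0.0107
```

Call:
{"api": "play_rows", "payload": {
  "commands": "0 -2.2 -9.4 7.3 0; 0 -4.7 -20.3 12.2 0; 0 -7.4 -31.5 16.1 0; 0 -10.1 -43 18.7 0; 0 -12.8 -54.7 20.2 0; 0 -15.6 -66.6 20.5 0; 0 -18.4 -78.4 19.5 0; 0 -21.1 -90 17.3 0; 0 -23.7 -101.4 14 0; 0 -26.3 -112.4 9.5 0"
}}

```text
time: 4.45
ee_pos: [0.5429, -0.3052, 0.1699]
tcp_rot: [180.0, -0.1, -13.1]
wrist_force: [7.9, -0.2, 0.2]
opening: 0.0107
```

Call:
{"api": "play_rows", "payload": {
  "commands": "0 -2.4 -10.4 -5.6 0; 0 -4.8 -20.4 -12.3 0; 0 -6.5 -27.8 -18.3 0; 0 -6.9 -29.6 -19.9 0; 0 -6.9 -29.6 -19.9 0; 0 -6.9 -29.6 -19.9 0"
}}

```text
time: 4.95
ee_pos: [0.536, -0.3322, 0.1509]
tcp_rot: [-179.8, -0.0, -13.0]
wrist_force: [3.0, 10.0, 13.0]
opening: 0.0108
```

The reaction (y +10, z +13 N) points back along the tangent, so the frame is on its stop. I'll let go and rise.

Call:
{"api": "play_rows", "payload": {
  "commands": "0.2 0 0 0 0; 0.4 0 0 0 0; 0.5 0 0 0 0; 0.5 0 0 0 0; 0.5 0 0 15 0; 0.5 0 0 45 0; 0.5 0 0 80 0; 0.5 0 10 90 0; 0.5 0 20 90 0"
}}

```text
time: 5.7
ee_pos: [0.5364, -0.3142, 0.243]
tcp_rot: [179.9, -0.2, -13.1]
wrist_force: [0.2, -0.8, 1.0]
opening: 0.0431
```

Run:
```python
from h import *
o=get_obs(); print(o['ee_pos'],o['tcp_rot'],o['q'].round(1),o['opening'],o['wrist_force'],o['time'])
a=camera("scene")[:,:,::-1]
cv2.imwrite("pics/s2.png",a); crop("pics/s2.png","pics/s2z.png",60,220,80,220,5)
```

```text
[ 0.53639786 -0.31417027  0.24297427] [179.90641789  -0.24105221 -13.12187108] [-30.3  15.3  23.2  97.6  -0.  162.8] 0.043054004042770155 [ 0.24203129 -0.77005554  1.03412222] 5.7
```

View pics/s2.png

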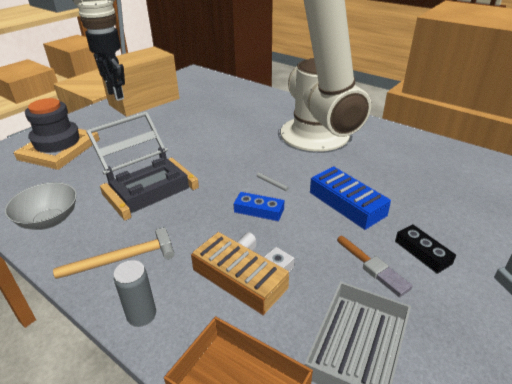

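The picture shows the frame open, leaning back over the bed's -y side (bar at about (125,125)), with the recess clear. Next is the rack, turning half round on the way.

Call:
{"api": "play_rows", "payload": {
  "commands": "0.8 2 21 0 7; 0.8 4 42 0 14; 0.8 6 63 0 21; 0.8 8 84 0 28; 0.8 10 105 0 35; 0.8 12 126 0 42; 0.8 14 147 0 49; 0.8 16 168 0 56; 0.8 18 189 0 63; 0.8 20 210 0 70"
}}

```text
time: 6.58
ee_pos: [0.5552, -0.1023, 0.2378]
tcp_rot: [-179.9, 0.1, 57.3]
wrist_force: [-0.3, 0.6, -0.3]
opening: 0.068
```

Call:
{"api": "play_rows", "payload": {
  "commands": "1 2 21 -4 7; 1 4 42 -8 14; 1 6 63 -12 21; 1 8 84 -16 28; 1 10 105 -20 35; 1 12 126 -24 42; 1 14 147 -28 49; 1 16 168 -32 56; 1 18 189 -36 63; 1 20 210 -40 70"
}}

```text
time: 7.42
ee_pos: [0.5751, 0.1074, 0.1975]
tcp_rot: [-179.8, -0.1, 127.3]
wrist_force: [0.4, -0.6, -0.3]
opening: 0.0852
```

Call:
{"api": "play_rows", "payload": {
  "commands": "1 2 22 0 7; 1 4 44 0 14; 1 6 66 0 21; 1 8 88 0 28; 1 10 110 0 35; 1 12 132 0 42; 1 14 150 0 49; 1 14 159 0 50; 1 14 159 0 50; 1 14 159 0 50"
}}

```text
time: 8.25
ee_pos: [0.5894, 0.2652, 0.1987]
tcp_rot: [-179.9, -0.1, 176.8]
wrist_force: [0.6, -1.3, -0.1]
opening: 0.0853
```

Run:
```python
from h import *
o=get_obs(); print(o['ee_pos'],o['tcp_rot'],o['q'].round(1),o['opening'],o['wrist_force'],o['time'])
cv2.imwrite("pics/w3.png",camera("wrist")[:,:,::-1])
```

```text
[0.5893782  0.26520593 0.19867014] [-1.79930698e+02 -8.98146495e-02  1.76765864e+02] [24.2 18.3 21.9 93.8 -0.  27.5] 0.08532649911262992 [ 0.6076564  -1.34657707 -0.05975067] 8.25
```

View pics/w3.png

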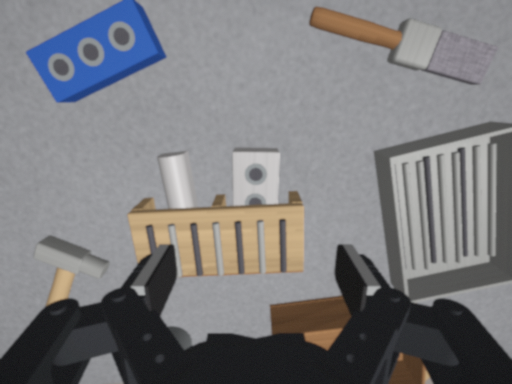

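The wrist view shows the die (two dimples visible) at columns 233–279, front edge at row about 149, rack roof edge at row about 207. The swage is at about (175,180).

Run:
```python
from h import *
crop("pics/w3.png","pics/w3z.png",140,320,135,225,4)
im=cv2.imread("pics/w3.png"); hsv=cv2.cvtColor(im,cv2.COLOR_BGR2HSV)
m=((hsv[...,1]<25)&(hsv[...,2]>195)).astype(np.uint8); m[:, :215]=0; m[:, 300:]=0; m[:140]=0;m[206:]=0
ys,xs=np.where(m); print(xs.min(),xs.max(),ys.min(),ys.max())
L=[];Rr=[]
for r in range(155,203,4):
    c=np.where(m[r])[0]; L.append((c.min()-.5,r));Rr.append((c.max()+.5,r))
T=[(c,np.where(m[:,c])[0].min()-.5) for c in range(238,276,4)]
C=cam("wrist")
for n,A in(("L",L),("R",Rr),("T",T)):
    P=plane(C,A,.032); v=np.linalg.svd(P[:,:2]-P[:,:2].mean(0))[2][0]; print(n,P.mean(0).round(4),np.degrees(np.arctan2(v[1],v[0])).round(1),A[0],A[-1])
g=im.sum(2)//3
print(g[142:156,256].tolist(), g[180,226:240].tolist(), g[180,272:286].tolist())
```

```text
235 278 153 202
L [0.5935 0.2524 0.032 ] 35.9 (np.float64(235.5), 155) (np.float64(266.5), 199)
R [0.5955 0.289  0.032 ] -4.8 (np.float64(278.5), 155) (np.float64(276.5), 199)
T [0.5663 0.2659 0.032 ] 86.9 (238, np.float64(153.5)) (274, np.float64(153.5))
[157, 156, 156, 153, 149, 137, 119, 108, 110, 136, 172, 192, 198, 199] [156, 157, 157, 156, 154, 151, 155, 171, 185, 191, 192, 193, 193, 192] [199, 199, 200, 200, 199, 198, 191, 173, 159, 156, 154, 156, 156, 156]
```

View pics/w3z.png

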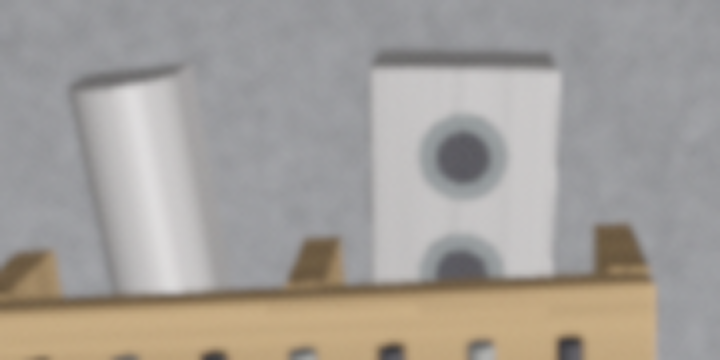

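Run:
```python
from h import *
C=cam("wrist")
z=lambda *p:np.array([140,135])+(np.array(p)+.5)/4-.5
P=plane(C,z((372,67),(560,67),(555,270),(373,275),(463,157),(461,268)),.032)
print(P.round(4)); 
for a,b in((0,3),(1,2),(4,5)): d=P[b]-P[a];print(np.degrees(np.arctan2(d[1],d[0])))
d=P[1]-P[0];print(np.linalg.norm(d),np.degrees(np.arctan2(d[1],d[0]))-90)
r=plane(C,z((0,298),(650,280)),.054);print("rack front roof",r)
```

```text
[[0.5625 0.2397 0.032 ]
 [0.5655 0.2927 0.032 ]
 [0.6265 0.2894 0.032 ]
 [0.625  0.2348 0.032 ]
 [0.5901 0.2639 0.032 ]
 [0.6243 0.2613 0.032 ]]
-4.446483174506256
-3.0648667167174066
-4.240103821351298
0.053066204816018286 -3.2226573240232597
rack front roof [[0.61785605 0.13200769 0.054     ]
 [0.62262937 0.31434738 0.054     ]]
```

The die's front middle is (0.564,0.266), yaw about -3.5°, with the dimple at (0.590,0.264); it sticks out 57 mm and measures 53 mm wide. The TCP is already over the grip point, so I'll descend and grip.

Call:
{"api": "play_rows", "payload": {
  "commands": "0.85 -1 -0.5 -25 0; 0.85 -1 -0.5 -60 0; 0.85 -1 -0.5 -95 0; 0.85 -1 -0.5 -130 0; 0.85 -1 -0.5 -155 0; 0.85 -1 -0.5 -172 0; 0.85 -1 -0.5 -184 0; 0.85 -1 -0.5 -191 0; 0.85 -1 -0.5 -191 0; 0.85 -1 -0.5 -191 0",
  "force": 50
}}

```text
time: 9.13
ee_pos: [0.5893, 0.2648, 0.0099]
tcp_rot: [180.0, 0.1, 176.9]
wrist_force: [0.0, -0.9, -0.1]
opening: 0.0728
```

Call:
{"api": "play_rows", "payload": {
  "commands": "0.7 0 0 0 0; 0.6 0 0 0 0; 0.5 0 0 0 0; 0.5 0 0 0 0; 0.5 0 0 0 0; 0.5 0 0 0 0",
  "force": 50
}}

```text
time: 9.63
ee_pos: [0.5898, 0.2652, 0.0109]
tcp_rot: [180.0, 0.1, 176.9]
wrist_force: [-0.8, -1.8, 6.4]
opening: 0.0531
```

Gripped (53 mm). I'll draw it out along its axis, sliding on the bench.

Call:
{"api": "play_rows", "payload": {
  "commands": "0.45 -4 0.2 0.5 0; 0.45 -12 0.7 1 0; 0.45 -24 1.4 1 0; 0.45 -37 2.2 1 0; 0.45 -50 3 1 0; 0.45 -64 3.9 1 0; 0.45 -78 4.7 1 0; 0.45 -92 5.6 1 0; 0.45 -106 6.5 1 0; 0.45 -118 7 1 0"
}}

```text
time: 10.47
ee_pos: [0.4708, 0.2724, 0.0109]
tcp_rot: [179.9, 0.1, 176.9]
wrist_force: [4.8, -0.3, 1.3]
opening: 0.0531
```

Call:
{"api": "play_rows", "payload": {
  "commands": "0.45 -5 0 0 0; 0.45 -7 0 0 0; 0.45 -7 0 -0.5 0; 0.45 -7 0 -0.5 0; 0.65 -7 0 -0.5 0; 0.75 -7 0 -0.5 0; 0.85 -7 0 -0.5 0; 0.85 -7 0 -0.5 0; 0.85 -7 0 -0.5 0"
}}

```text
time: 11.22
ee_pos: [0.4637, 0.2719, 0.009]
tcp_rot: [-180.0, -0.0, 176.9]
wrist_force: [0.5, 0.5, -0.2]
opening: 0.0726
```

Call:
{"api": "play_rows", "payload": {
  "commands": "0.85 0 0 10 0; 0.85 0 0 40 0; 0.85 10 0 75 0; 0.85 20 0 110 0; 0.85 30 0 140 0; 0.85 35 0 155 0; 0.85 38 0 160 0; 0.85 38 0 160 0; 0.85 38 0 160 0"
}}

```text
time: 11.97
ee_pos: [0.5015, 0.2718, 0.1685]
tcp_rot: [-180.0, -0.1, 176.9]
wrist_force: [-0.2, -0.7, -0.1]
opening: 0.0721
```

Run:
```python
from h import *
o=get_obs(); print(o['ee_pos'],o['tcp_rot'],o['q'].round(1),o['opening'],o['wrist_force'],o['time'])
cv2.imwrite("pics/w4.png",camera("wrist")[:,:,::-1])
```

```text
[0.5014828  0.27184665 0.16845325] [-1.79962710e+02 -6.50753921e-02  1.76934551e+02] [28.5  7.   5.3 88.4  0.  31.5] 0.0721251872984569 [-0.21042052 -0.71579092 -0.06715781] 11.9667
```

View pics/w4.png

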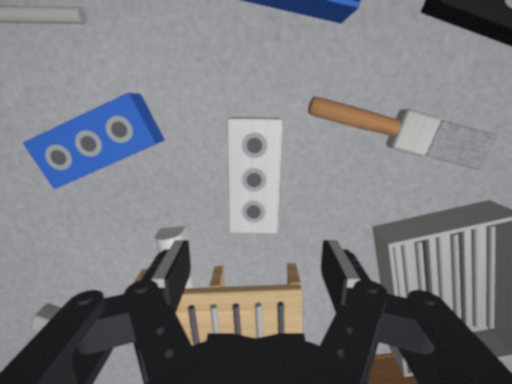

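The die lies clear of the rack: corners at about (229,118), (281,118), (278,233) and (231,233), dimples at rows 145/180/212.

Run:
```python
from h import *
im=cv2.imread("pics/w4.png"); hsv=cv2.cvtColor(im,cv2.COLOR_BGR2HSV)
m=((hsv[...,1]<30)&(hsv[...,2]>188)).astype(np.uint8)*255; m[:,:215]=0;m[:,300:]=0;m[:105]=0;m[240:]=0
cs,_=cv2.findContours(m,cv2.RETR_EXTERNAL,cv2.CHAIN_APPROX_NONE); c=max(cs,key=cv2.contourArea)
C=cam("wrist"); P=plane(C,c[:,0,:],.032)
r=cv2.minAreaRect((P[:,:2]*1000).astype(np.float32)); print(cv2.boundingRect(c),r)
q=plane(C,[[254.8,145],[254.3,180],[254,211.5]],.032);print(q.round(4).tolist(),[np.linalg.norm(q[i+1]-q[i]).round(4) for i in(0,1)])
d=q[2]-q[0];print(np.degrees(np.arctan2(d[1],d[0])))
```

```text
(229, 120, 53, 113) ((499.15325927734375, 269.7157287597656), (52.001243591308594, 121.5484848022461), 86.00212097167969)
[[0.4633, 0.2724, 0.032], [0.4999, 0.2699, 0.032], [0.5355, 0.2676, 0.032]] [np.float64(0.0367), np.float64(0.0357)]
-3.7731609072327887
```

The die centre is (0.4995,0.2698), yaw -3.8° (size 122×52, dimple pitch 36). I'll take it by the middle, high enough that the fingertips stay above the bed's top when it is seated.

Call:
{"api": "play_rows", "payload": {
  "commands": "0.85 -2 -2 -25 -0.7; 0.85 -2 -2 -60 -0.7; 0.85 -2 -2 -95 -0.7; 0.85 -2 -2 -125 -0.7; 0.85 -2 -2 -143 -0.7; 0.85 -2 -2 -153 -0.7; 0.85 -2 -2 -156 -0.7; 0.85 -2 -2 -156 -0.7; 0.85 -2 -2 -156 -0.7",
  "force": 60
}}

```text
time: 12.77
ee_pos: [0.5003, 0.2703, 0.0144]
tcp_rot: [180.0, 0.1, 176.2]
wrist_force: [0.4, 0.2, -0.2]
opening: 0.0726
```

Call:
{"api": "play_rows", "payload": {
  "commands": "0.7 0 0 0 0; 0.6 0 0 0 0; 0.5 0 0 0 0; 0.45 0 0 0 0; 0.45 0 0 0 0; 0.45 0 0 0 0; 0.45 0 0 0 0",
  "force": 60
}}

```text
time: 13.35
ee_pos: [0.5006, 0.2703, 0.0153]
tcp_rot: [179.9, 0.1, 176.2]
wrist_force: [-1.6, -0.5, 6.8]
opening: 0.0522
```

Run:
```python
from h import *
o=get_obs(); print(o['ee_pos'],o['tcp_rot'],o['q'].round(1),o['opening'],o['wrist_force'],o['time'])
cv2.imwrite("pics/w5.png",camera("wrist")[:,:,::-1])
```

```text
[0.50063084 0.27025237 0.01527032] [1.79943041e+02 1.22979124e-01 1.76228150e+02] [28.4  8.8 -9.7 71.3 -0.  32.1] 0.05219577219839535 [-1.57667629 -0.49971213  6.80571825] 13.35
```

View pics/w5.png

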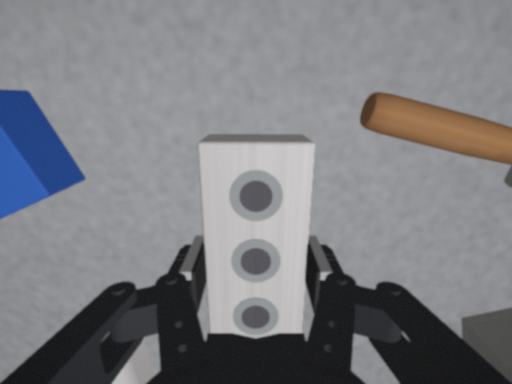

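Gripped at the middle dimple, but the TCP sits 3 mm higher than planned. I'll open and take it 4 mm lower for a better hold.

Call:
{"api": "play_rows", "payload": {
  "commands": "0.75 0 0 0 0; 0.75 -0.7 0 -2 0; 0.75 -0.7 0 -4 0; 0.75 -0.7 0 -4 0; 0.5 -0.7 0 -4 0; 0.45 -0.7 0 -4 0; 0.45 -0.7 0 -4 0; 0.45 -0.7 0 -4 0; 0.45 -0.7 0 -4 0",
  "force": 60
}}

```text
time: 14.15
ee_pos: [0.4992, 0.2702, 0.0095]
tcp_rot: [180.0, 0.0, 176.2]
wrist_force: [-1.3, 1.8, 1.1]
opening: 0.0525
```

Call:
{"api": "play_rows", "payload": {
  "commands": "0.45 0 0 3 0; 0.45 0 0 10 0; 0.45 0 0 20 0; 0.45 0 0 30 0; 0.45 0 0 30 0; 0.45 0 0 30 0"
}}

```text
time: 14.65
ee_pos: [0.4998, 0.2703, 0.0405]
tcp_rot: [179.9, 0.1, 176.2]
wrist_force: [0.7, -0.1, -5.6]
opening: 0.0529
```

Run:
```python
from h import *
o=get_obs(); print(o['ee_pos'],o['tcp_rot'],o['opening'],o['wrist_force'],o['torque'],o['time'])
cv2.imwrite("pics/w6.png",camera("wrist")[:,:,::-1]); cv2.imwrite("pics/s6.png",camera("scene")[:,:,::-1]);crop("pics/s6.png","pics/s6z.png",180,400,160,300,3.5)
```

```text
[0.49978653 0.27028217 0.04047468] [1.79946999e+02 9.26859608e-02 1.76232132e+02] 0.05292704181695316 [ 0.68879857 -0.14613239 -5.60899045] [-0.02120544  0.01071991  0.03880476] 14.65
```

View pics/s6z.png

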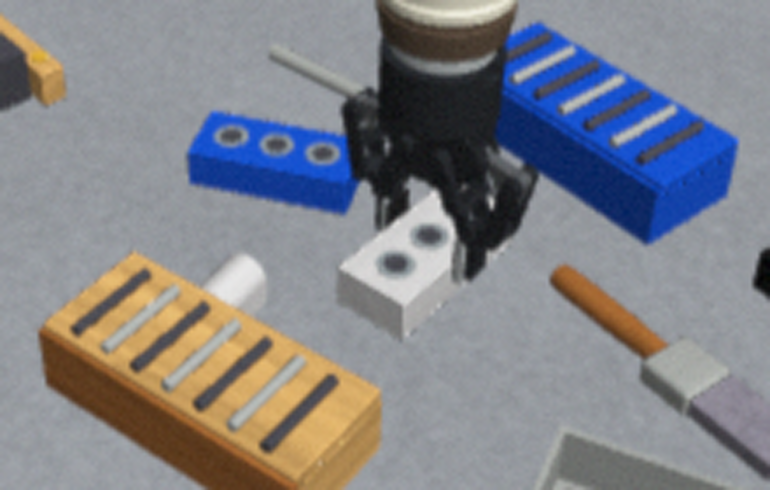

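View pics/w6.png

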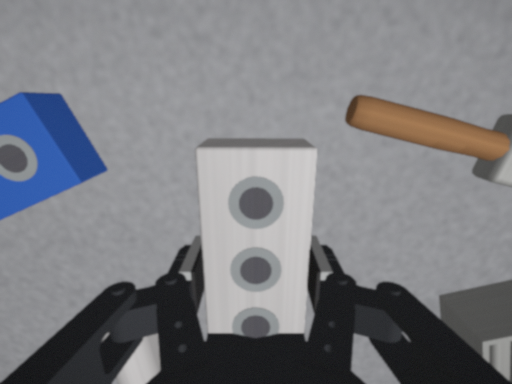

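The weight (5.6 N) is in the gripper and the die is off the bench, held at its middle dimple. I'll check its tilt and offset in the hand.

Run:
```python
from h import *
crop("pics/w6.png","pics/w6z.png",185,330,130,345,2.7)
o=get_obs(); C=cam("wrist",o)
for h in (.0225,.020,.018):
    P=plane(C,[[197.5,148],[316.5,148],[256,203],[256,269.5],[203,250],[312,250]],o['ee_pos'][2]+h)
    R=Ro.from_euler('xyz',o['tcp_rot'],degrees=True).as_matrix()
    print(h,((P-o['ee_pos'])@R*1000).round(1).tolist())
```

```text
0.0225 [[60.8, -25.8, -22.5], [60.8, 26.2, -22.5], [35.1, -0.2, -22.5], [-1.0, -0.2, -22.5], [10.2, -26.4, -22.5], [10.2, 27.5, -22.5]]
0.02 [[60.4, -26.4, -20.0], [60.4, 26.8, -20.0], [34.1, -0.2, -20.0], [-2.7, -0.2, -20.0], [8.7, -27.0, -20.0], [8.8, 28.1, -20.0]]
0.018 [[60.0, -26.8, -18.0], [60.0, 27.2, -18.0], [33.4, -0.2, -18.0], [-4.1, -0.2, -18.0], [7.5, -27.4, -18.0], [7.6, 28.6, -18.0]]
```

View pics/w6z.png

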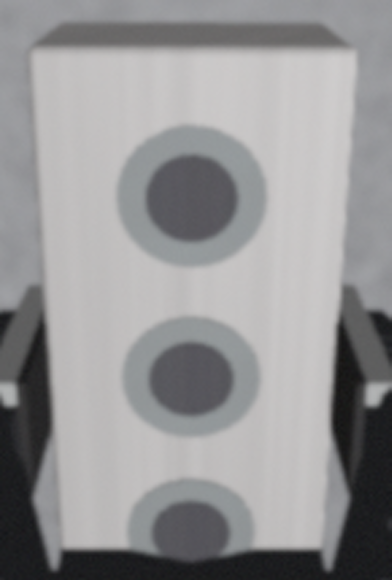

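The die is level in the hand, centred sideways, and about 1 mm toward tool -x (dimple pitch 36.1, end at 60.8). I'll lift it and carry it toward the bed, stopping to one side to see the recess.

Call:
{"api": "play_rows", "payload": {
  "commands": "0.45 0 0 8 0; 0.45 0 0 25 0; 0.45 0 0 50 0; 0.45 0 0 75 0; 0.45 0 -5 100 0; 0.45 3 -17 118 0; 0.45 9 -35 128 0; 0.45 15 -58 130 -1; 0.45 21 -83 130 -2; 0.45 27 -108 130 -3"
}}

```text
time: 15.58
ee_pos: [0.5263, 0.1611, 0.17]
tcp_rot: [180.0, 0.0, 173.2]
wrist_force: [0.4, -0.2, -7.0]
opening: 0.0525
```

Call:
{"api": "play_rows", "payload": {
  "commands": "0.45 6 -25 0 -1; 0.45 12 -50 0 -2; 0.45 18 -75 0 -3; 0.45 24 -100 0 -4; 0.45 31 -125 0 -5; 0.45 38 -150 0 -6; 0.45 44 -175 0 -6.4; 0.45 50 -195 0 -6.4; 0.45 53 -207 0 -6.4; 0.45 53 -212 0 -6.4"
}}

```text
time: 16.42
ee_pos: [0.5794, -0.0516, 0.1692]
tcp_rot: [-180.0, -0.0, 166.7]
wrist_force: [0.0, 0.2, -5.3]
opening: 0.0528
```

Call:
{"api": "play_rows", "payload": {
  "commands": "0.45 0 0 0 0; 0.45 0 0 0 0; 0.45 0 0 0 0"
}}

```text
time: 16.67
ee_pos: [0.579, -0.049, 0.1695]
tcp_rot: [180.0, -0.0, 166.9]
wrist_force: [-0.0, 0.6, -5.5]
opening: 0.053
```

Run:
```python
from h import *
o=get_obs(); print(o['ee_pos'],o['tcp_rot'],o['q'].round(1),o['opening'],o['wrist_force'],o['time'])
cv2.imwrite("pics/w7.png",camera("wrist")[:,:,::-1])
```

```text
[ 0.57895063 -0.04898948  0.16949135] [ 1.79983564e+02 -1.13839276e-02  1.66892913e+02] [-4.8  8.4  7.  88.6  0.   8.3] 0.05303701869832999 [-0.0180199   0.62982241 -5.52967028] 16.6667
```

View pics/w7.png

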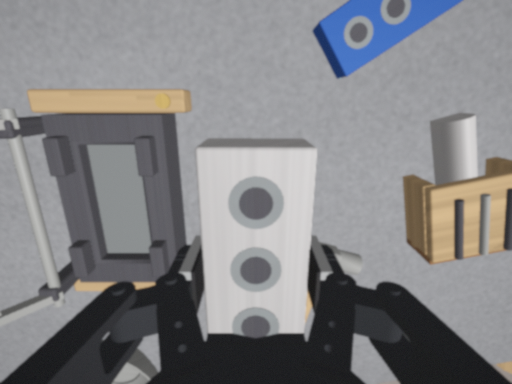

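The open recess is visible at left: light pad at columns 88–150, rows 145–255, cheeks around it. I'll zoom in to measure its mouth.

Run:
```python
from h import *
crop("pics/w7.png","pics/w7z.png",30,200,85,300,2.75)
```

```text
(no output)
```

View pics/w7z.png

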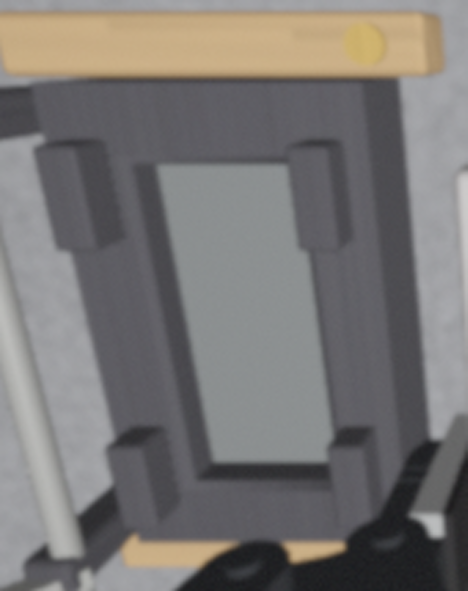

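Run:
```python
from h import *
o=get_obs(); C=cam("wrist",o)
z=lambda *p:np.array([30,85])+(np.array(p)+.5)/2.75-.5
y=np.radians(-13.2);B=np.array([[np.cos(y),np.sin(y)],[-np.sin(y),np.cos(y)]]);c=np.array([.568,-.196])
def bf(n,px,h):
    P=plane(C,z(*px),h); print(n,(((P[:,:2]-c)@B.T)*1000).round(1).tolist())
bf("bedtop +y edge (y=56)",[(361,90),(394,440)],.046)
bf("bedtop -x edge (x=-92)",[(60,80),(340,80)],.046)
bf("bedtop +x edge",[(150,540),(340,540)],.046)
bf("recess -y mouth (-29..-32)",[(136,170),(195,470)],.046)
bf("recess -x (-64..-67)",[(160,162),(285,162)],.046)
bf("recess +x (64..67)",[(200,480),(325,480)],.046)
bf("recess +y (29)",[(310,260),(330,430)],.046)
# cheek tops z=.064 : -y,-x cheek top face ; +y,-x
bf("cheek -y-x top (x -73..-37,y-48..-34)",[(37,148),(83,146),(58,248),(103,248)],.064)
bf("cheek +y-x (y34..48)",[(288,147),(328,145),(302,247),(342,247)],.064)
bf("cheek -y+x (37..73)",[(108,440),(153,440),(123,520),(162,522)],.064)
bf("cheek +y+x",[(330,440),(370,440),(335,520)],.064)
```

```text
bedtop +y edge (y=56) [[-87.7, 56.8], [46.1, 55.7]]
bedtop -x edge (x=-92) [[-90.8, -44.8], [-91.0, 50.0]]
bedtop +x edge [[93.1, -49.8], [92.9, 29.0]]
recess -y mouth (-29..-32) [[-60.4, -25.1], [59.9, -25.3]]
recess -x (-64..-67) [[-63.2, -16.1], [-63.3, 27.6]]
recess +x (64..67) [[64.5, -24.1], [64.3, 26.2]]
recess +y (29) [[-27.7, 31.8], [41.8, 30.9]]
cheek -y-x top (x -73..-37,y-48..-34) [[-70.4, -44.3], [-71.0, -29.3], [-36.8, -45.3], [-36.9, -30.0]]
cheek +y-x (y34..48) [[-70.9, 37.2], [-71.5, 50.2], [-37.4, 37.4], [-37.4, 50.9]]
cheek -y+x (37..73) [[36.3, -43.7], [36.2, -27.1], [70.8, -45.2], [71.6, -30.5]]
cheek +y+x [[36.1, 38.1], [36.0, 52.9], [70.6, 36.0]]
```

Cheeks and ends put the recess centre about 0.7 mm (x) and 2–3 mm (y) from my estimate, so roughly (0.569,-0.194), yaw -13.3°. I'll move over it above cheek height and check the gaps between the cheeks and the die directly.

Call:
{"api": "play_rows", "payload": {
  "commands": "0.45 -1 -8 0 0; 0.45 -2 -24 0 0; 0.45 -4 -46 -4 -0.2; 0.45 -6 -70 -14 -0.2; 0.45 -8 -95 -28 -0.2; 0.45 -9 -118 -42 -0.2; 0.45 -10 -134 -54 -0.2; 0.45 -11 -143 -64 -0.2; 0.45 -11 -145 -72 -0.2; 0.45 -11 -145 -76 -0.2"
}}

```text
time: 17.55
ee_pos: [0.5677, -0.1949, 0.0922]
tcp_rot: [180.0, -0.1, 166.6]
wrist_force: [-0.0, -0.8, -5.2]
opening: 0.0526
```

Call:
{"api": "play_rows", "payload": {
  "commands": "0.45 0 0 0 0; 0.45 0 0 0 0; 0.45 0 0 0 0"
}}

```text
time: 17.8
ee_pos: [0.5687, -0.1942, 0.0943]
tcp_rot: [180.0, 0.1, 166.7]
wrist_force: [-0.2, 0.2, -5.7]
opening: 0.0524
```

Run:
```python
from h import *
o=get_obs(); print(o['ee_pos'],o['tcp_rot'],o['q'].round(1),o['opening'],o['wrist_force'],o['time'])
cv2.imwrite("pics/w8.png",camera("wrist")[:,:,::-1]); cv2.imwrite("pics/s8.png",camera("scene")[:,:,::-1])
crop("pics/s8.png","pics/s8z.png",70,230,80,225,5)
crop("pics/w8.png","pics/w8z.png",140,370,60,345,2)
```

```text
[ 0.56873673 -0.19418596  0.0943123 ] [1.79998639e+02 7.22740609e-02 1.66711053e+02] [-18.9  11.3   2.   80.6   0.   -5.6] 0.05239006678246421 [-0.16130586  0.20639367 -5.70278605] 17.8
```

View pics/w8z.png

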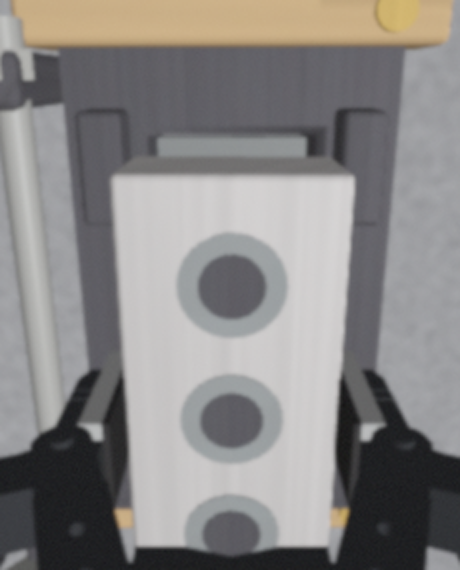

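View pics/s8z.png

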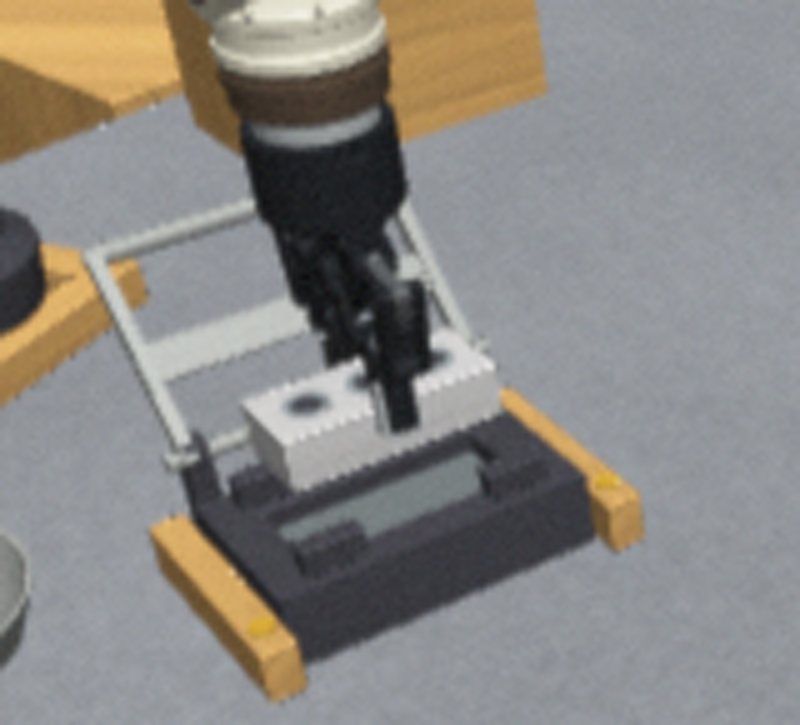

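Run:
```python
from h import *
im=cv2.imread("pics/w8.png"); c=im[100:160,165:350]; c=cv2.convertScaleAbs(c,alpha=1.6,beta=-80)
cv2.imwrite("pics/w8y.png",cv2.resize(c,None,fx=4.2,fy=4.2,interpolation=cv2.INTER_CUBIC))
g=im.sum(2)//3
for r in (130,133): print(r,g[r,196:240].tolist(),g[r,286:330].tolist())
print(g[118:136,256].tolist())
```

```text
130 [97, 97, 98, 96, 87, 78, 76, 75, 80, 88, 95, 94, 96, 96, 97, 97, 96, 89, 81, 75, 74, 84, 107, 131, 141, 142, 143, 143, 143, 142, 142, 143, 143, 144, 144, 144, 144, 143, 143, 143, 143, 144, 143, 145] [148, 148, 147, 148, 147, 144, 128, 97, 62, 50, 47, 51, 60, 64, 68, 73, 83, 93, 97, 96, 83, 62, 49, 47, 53, 58, 69, 81, 90, 96, 98, 98, 99, 100, 100, 99, 100, 100, 100, 102, 104, 105, 104, 105]
133 [97, 98, 96, 96, 90, 80, 77, 76, 79, 88, 93, 95, 95, 98, 96, 97, 95, 90, 81, 76, 76, 83, 106, 131, 142, 144, 143, 144, 144, 144, 144, 145, 145, 144, 144, 144, 145, 144, 144, 144, 145, 144, 145, 145] [149, 150, 149, 148, 148, 146, 130, 96, 60, 48, 49, 52, 61, 65, 68, 74, 83, 94, 98, 95, 83, 61, 50, 46, 51, 60, 72, 84, 92, 97, 96, 99, 100, 101, 99, 101, 99, 100, 100, 102, 103, 104, 104, 104]
[98, 99, 100, 98, 97, 91, 90, 90, 97, 104, 115, 136, 144, 146, 146, 145, 145, 146]
```

View pics/w8y.png

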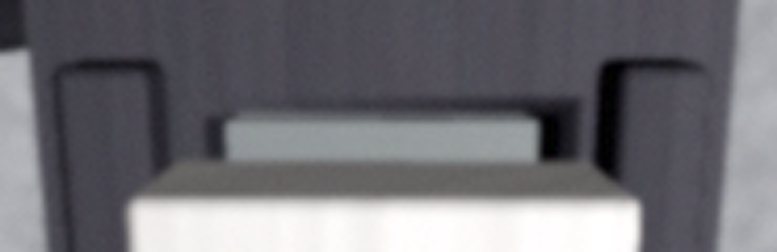

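Run:
```python
from h import *
o=get_obs(); C=cam("wrist",o)
R=Ro.from_euler('xyz',o['tcp_rot'],degrees=True).as_matrix()
def tf(n,px,h):
    P=plane(C,px,h); print(n,((P-o['ee_pos'])@R*1000).round(1)[:,:2].tolist())
tf("mouth outer ±32",[[213,130],[303.5,130]],.046)
tf("mouth inner ±29",[[217.8,130],[300,130]],.043)
tf("pad",[[218,130],[293,130]],.034)
tf("cheek base ±34",[[204.5,130],[306.5,130]],.046)
tf("cheek top ±34",[[200,130],[312.5,130]],.064)
tf("cheek outer top ±48",[[179.5,118],[334,118]],.064)
tf("cheek end x 73",[[195,115.3],[320,115.3]],.064)
tf("mouth end x 67 / 64",[[256,123],[256,127.5]],.046)
tf("bed sides ±56",[[140+63/2,60+55/2],[140+402/2,60+55/2]],.046)
tf("bed end x92",[[256,60+46/2]],.046)
tf("die",[[140+113/2,60+176/2],[140+354/2,60+176/2],[140+127/2,60+440/2],[140+338/2,60+440/2]],o['ee_pos'][2]+.0225)
```

```text
mouth outer ±32 [[61.2, -29.4], [61.2, 32.1]]
mouth inner ±29 [[60.9, -26.5], [60.9, 30.2]]
pad [[60.0, -27.6], [60.0, 26.6]]
cheek base ±34 [[61.2, -35.1], [61.2, 34.2]]
cheek top ±34 [[63.0, -34.6], [63.0, 34.6]]
cheek outer top ±48 [[70.2, -46.7], [70.2, 47.2]]
cheek end x 73 [[71.8, -37.1], [71.8, 38.6]]
mouth end x 67 / 64 [[65.8, -0.1], [62.9, -0.1]]
bed sides ±56 [[88.2, -55.0], [88.3, 55.0]]
bed end x92 [[91.0, -0.2]]
die [[60.7, -26.2], [60.7, 26.4], [-7.4, -27.2], [-7.4, 27.1]]
```

The cheeks, bed sides and ends show the recess centred on the die within about 1 mm (lateral 0 to +1 mm, lengthwise within 0.1 mm). I'll lower it to the mouth.

Call:
{"api": "play_rows", "payload": {
  "commands": "0.45 0.1 0.4 -5 0; 0.45 0.1 0.4 -13 0; 0.45 0.1 0.4 -21 0; 0.45 0.1 0.4 -28 0; 0.45 0.1 0.4 -34 0; 0.45 0.1 0.4 -38 0; 0.45 0.1 0.4 -40 0; 0.45 0.1 0.4 -40 0; 0.45 0.1 0.4 -40 0"
}}

```text
time: 18.65
ee_pos: [0.5683, -0.1946, 0.0535]
tcp_rot: [180.0, 0.0, 166.6]
wrist_force: [0.4, -0.6, -4.1]
opening: 0.053
```

Call:
{"api": "play_rows", "payload": {
  "commands": "0.45 0 0 -1 0; 0.45 0 0 -2 0; 0.45 0 0 -3 0; 0.45 0 0 -4 0; 0.45 0 0 -5 0; 0.45 0 0 -6 0; 0.45 0 0 -6 0; 0.45 0 0 -6 0"
}}

```text
time: 19.32
ee_pos: [0.5682, -0.1946, 0.0473]
tcp_rot: [180.0, -0.0, 166.6]
wrist_force: [0.7, -0.3, -5.0]
opening: 0.053
```

The die is 8 mm into the recess with no contact force. Continuing gently to the pad.

Call:
{"api": "play_rows", "payload": {
  "commands": "0.45 0 0 -0.7 0; 0.45 0 0 -1.4 0; 0.45 0 0 -2 0; 0.45 0 0 -2 0; 0.45 0 0 -2 0"
}}

```text
time: 19.73
ee_pos: [0.5682, -0.1946, 0.0453]
tcp_rot: [-180.0, -0.0, 166.6]
wrist_force: [0.2, -0.9, -5.5]
opening: 0.0527
```

Run:
```python
from h import *
o=get_obs(); print(o['ee_pos'],o['wrist_force'],o['torque'],o['time'])
```

```text
[ 0.56823512 -0.19457839  0.04531085] [ 0.1657147  -0.87228169 -5.51381351] [-0.00739065  0.0049682  -0.05440963] 19.7333
```

Call:
{"api": "play_rows", "payload": {
  "commands": "0.45 0 0 -0.5 0; 0.45 0 0 -1 0; 0.45 0 0 -1 0; 0.45 0 0 -1 0"
}}

```text
time: 20.07
ee_pos: [0.5682, -0.1946, 0.0444]
tcp_rot: [180.0, -0.0, 166.6]
wrist_force: [-0.4, -0.3, -6.0]
opening: 0.0528
```

Call:
{"api": "play_rows", "payload": {
  "commands": "0.45 0 0 -0.5 0; 0.45 0 0 -1 0; 0.45 0 0 -1 0; 0.45 0 0 -1 0"
}}

```text
time: 20.4
ee_pos: [0.5682, -0.1946, 0.0433]
tcp_rot: [180.0, -0.0, 166.6]
wrist_force: [-0.0, -0.5, -5.3]
opening: 0.053
```

Call:
{"api": "play_rows", "payload": {
  "commands": "0.45 0 0 -0.5 0; 0.45 0 0 -1 0; 0.45 0 0 -1 0; 0.45 0 0 -1 0"
}}

```text
time: 20.73
ee_pos: [0.5683, -0.1946, 0.0427]
tcp_rot: [-180.0, 0.0, 166.6]
wrist_force: [-1.6, 0.7, -1.4]
opening: 0.0529
```

Call:
{"api": "play_rows", "payload": {
  "commands": "0.45 0 0 -0.5 0; 0.45 0 0 -1 0; 0.45 0 0 -1 0; 0.45 0 0 -1 0"
}}

```text
time: 21.07
ee_pos: [0.5684, -0.1946, 0.0426]
tcp_rot: [-180.0, 0.1, 166.6]
wrist_force: [-4.2, 1.9, 5.8]
opening: 0.0529
```

Contact: the load went from -5.3 to +5.8 N at the expected height, so the die is resting on the pad. I'll let go and rise for a look.

Call:
{"api": "play_rows", "payload": {
  "commands": "0.55 0 0 1 0; 0.65 0 0 1 0; 0.73 0 0 1 0; 0.73 0 0 1 0; 0.73 0 0 8 0; 0.73 0 0 25 0; 0.73 0 0 50 0; 0.73 0 0 70 0; 0.73 0 0 75 0; 0.73 0 0 75 0"
}}

```text
time: 21.9
ee_pos: [0.5693, -0.195, 0.1186]
tcp_rot: [-180.0, 0.2, 166.6]
wrist_force: [0.0, -1.0, -0.8]
opening: 0.0627
```

Run:
```python
from h import *
o=get_obs(); print(o['ee_pos'],o['tcp_rot'],o['wrist_force'],o['opening'],o['time'])
cv2.imwrite("pics/w9.png",camera("wrist")[:,:,::-1]); cv2.imwrite("pics/s9.png",camera("scene")[:,:,::-1])
crop("pics/s9.png","pics/s9z.png",70,230,80,225,5)
```

```text
[ 0.56929736 -0.19495183  0.11864244] [-179.97835585    0.21015735  166.637277  ] [ 0.03645582 -0.97257256 -0.75018307] 0.06274248236048076 21.9
```

View pics/w9.png

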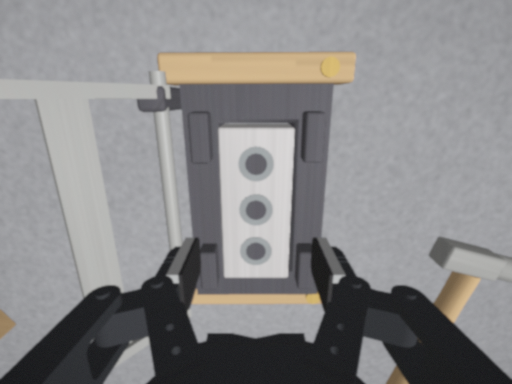

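View pics/s9z.png

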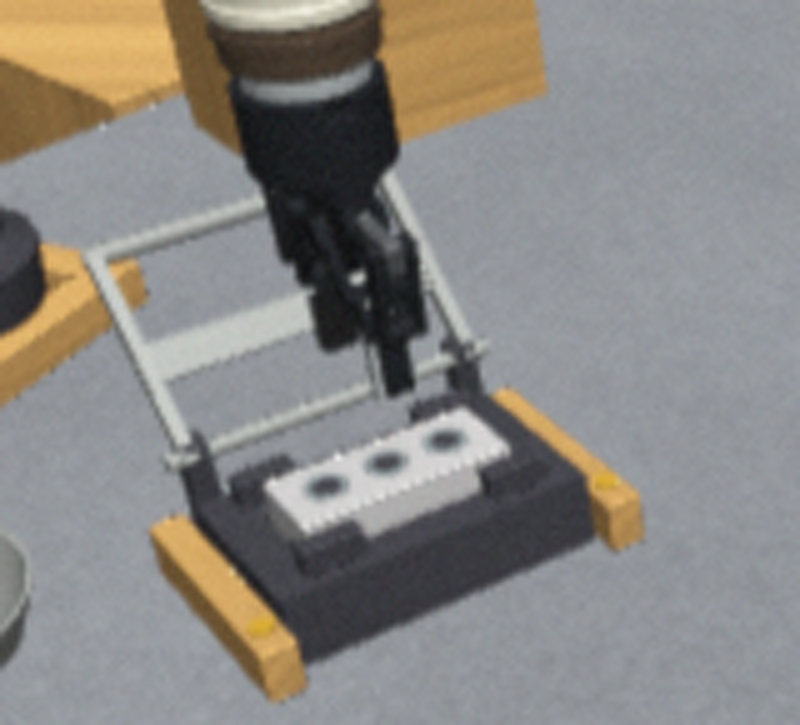

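The die sits square in the recess with the dimples up, standing about 19 mm proud, and the frame is still open. Now I'll set the fingers 24 mm apart (straddling the middle dimple) and come down to just above it.

Call:
{"api": "play_rows", "payload": {
  "commands": "0.28 0.5 0 0 0; 0.28 0.5 0 -3 0; 0.28 0.5 0 -12 0; 0.28 0.5 0 -24 0; 0.28 0.5 0 -35 0; 0.28 0.5 0 -43 0; 0.28 0.5 0 -47 0; 0.28 0.5 0 -48 0; 0.28 0.5 0 -48 0"
}}

```text
time: 22.75
ee_pos: [0.5686, -0.1945, 0.068]
tcp_rot: [180.0, -0.0, 166.6]
wrist_force: [-0.1, 0.7, -0.2]
opening: 0.0238
```

Call:
{"api": "play_rows", "payload": {
  "commands": "0.28 0 0 -1 0; 0.28 0 0 -2 0; 0.28 0 0 -3 0; 0.28 0 0 -4 0; 0.28 0 0 -5 0; 0.28 0 0 -6 0; 0.28 0 0 -7 0; 0.28 0 0 -8 0; 0.28 0 0 -9 0; 0.28 0 0 -10 0"
}}

```text
time: 23.58
ee_pos: [0.5689, -0.1946, 0.0595]
tcp_rot: [-180.0, 0.1, 166.6]
wrist_force: [-2.7, 1.2, 7.3]
opening: 0.024
```

Pressing at 7 N and the pad is moving. Continuing.

Call:
{"api": "play_rows", "payload": {
  "commands": "0.28 0 0 -1 0; 0.28 0 0 -2 0; 0.28 0 0 -3 0; 0.28 0 0 -4 0; 0.28 0 0 -5 0; 0.28 0 0 -6 0; 0.28 0 0 -7 0; 0.28 0 0 -8 0; 0.28 0 0 -9 0; 0.28 0 0 -10 0"
}}

```text
time: 24.42
ee_pos: [0.5689, -0.1947, 0.0495]
tcp_rot: [-180.0, 0.1, 166.6]
wrist_force: [-3.2, 0.1, 8.0]
opening: 0.0239
```

Call:
{"api": "play_rows", "payload": {
  "commands": "0.28 0 0 -0.5 0; 0.28 0 0 -1 0; 0.28 0 0 -1.5 0; 0.28 0 0 -2 0; 0.28 0 0 -2 0"
}}

```text
time: 24.83
ee_pos: [0.5689, -0.1946, 0.0474]
tcp_rot: [-180.0, 0.1, 166.6]
wrist_force: [-2.0, 0.4, 7.4]
opening: 0.0238
```

Call:
{"api": "play_rows", "payload": {
  "commands": "0.28 0 0 -0.5 0; 0.28 0 0 -1 0; 0.28 0 0 -1.5 0; 0.28 0 0 -2 0; 0.28 0 0 -2 0"
}}

```text
time: 25.25
ee_pos: [0.5689, -0.1947, 0.046]
tcp_rot: [-180.0, 0.1, 166.6]
wrist_force: [-5.1, 0.5, 11.3]
opening: 0.0237
```

Call:
{"api": "play_rows", "payload": {
  "commands": "0.28 0 0 -0.5 0; 0.28 0 0 -1 0; 0.28 0 0 -1 0; 0.28 0 0 -1 0"
}}

```text
time: 25.58
ee_pos: [0.569, -0.1947, 0.0459]
tcp_rot: [-180.0, 0.1, 166.6]
wrist_force: [-6.7, 2.4, 17.4]
opening: 0.0238
```

Force is climbing while z stays at 0.046, so the pad is at its stop. One firmer push to be sure, then rise and look.

Call:
{"api": "play_rows", "payload": {
  "commands": "0.28 0 0 -0.5 0; 0.28 0 0 -1 0; 0.28 0 0 -1.5 0; 0.28 0 0 -1.5 0; 0.28 0 0 -1.5 0"
}}

```text
time: 26.0
ee_pos: [0.569, -0.1947, 0.0458]
tcp_rot: [-180.0, 0.2, 166.6]
wrist_force: [-11.6, 4.0, 27.3]
opening: 0.0239
```

Call:
{"api": "play_rows", "payload": {
  "commands": "0.28 0 0 2 0; 0.28 0 0 5 0; 0.28 0 0 15 0; 0.28 0 0 35 0; 0.28 0 0 60 0; 0.28 0 0 85 0; 0.28 0 0 105 0; 0.28 0 0 110 0; 0.28 0 0 110 0; 0.28 0 0 110 0"
}}

```text
time: 26.83
ee_pos: [0.5687, -0.1946, 0.1512]
tcp_rot: [180.0, -0.0, 166.6]
wrist_force: [-0.2, 1.0, -1.2]
opening: 0.0242
```

Run:
```python
from h import *
o=get_obs(); print(o['ee_pos'],o['tcp_rot'],o['wrist_force'],o['opening'],o['time'])
cv2.imwrite("pics/w10.png",camera("wrist")[:,:,::-1]); cv2.imwrite("pics/s10.png",camera("scene")[:,:,::-1])
crop("pics/s10.png","pics/s10z.png",70,230,80,225,5);crop("pics/w10.png","pics/w10z.png",150,350,80,290,2.8)
```

```text
[ 0.56868985 -0.19458024  0.15115481] [ 1.79997316e+02 -3.48611413e-02  1.66636635e+02] [-0.15301095  1.0141677  -1.15228096] 0.024192721070305113 26.8333
```

View pics/w10z.png

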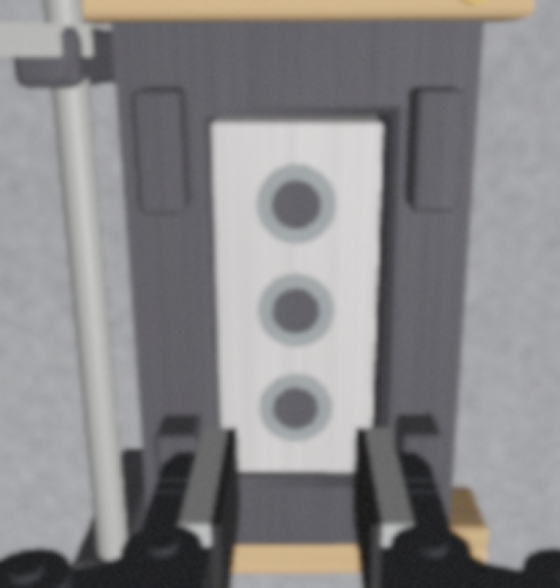

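View pics/s10z.png

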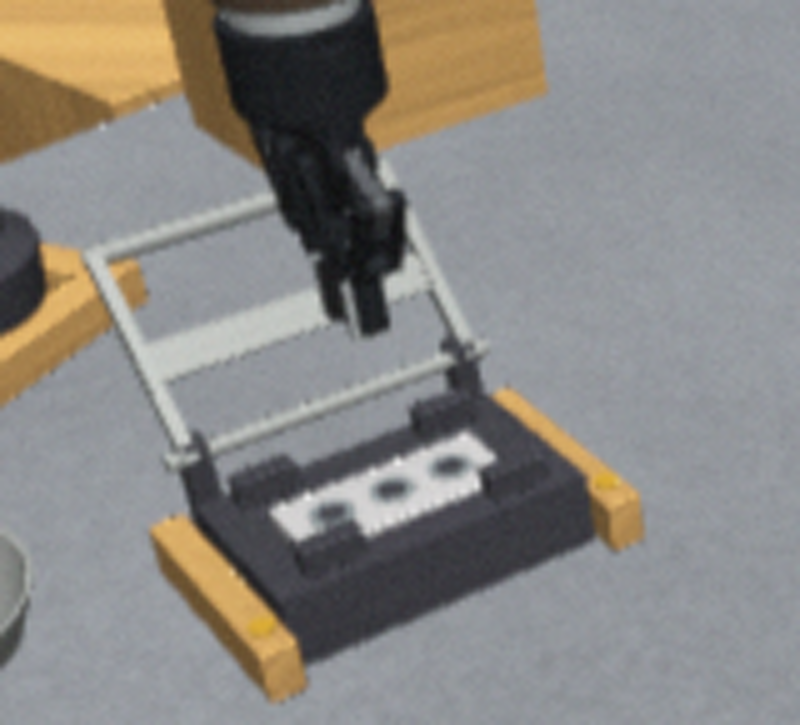

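Both views show the die flush with no side face visible, dimples up, and the frame open. I'll check that the swage and rack haven't moved since the first picture, then hand in.

Run:
```python
import cv2,numpy as np
a=cv2.imread("pics/scene0.png").astype(int);b=cv2.imread("pics/s10.png").astype(int)
d=np.abs(a-b).max(2); print("swage/rack-left changed px",(d[228:262,232:262]>25).sum(),"swage-only mean diff",d[230:250,236:256].mean(), "rack",(d[262:305,195:285]>25).sum())
from workcell import *
o=get_obs();print(o['time'],o['wrist_force'])
print(job_done())
```

```text
swage/rack-left changed px 0 swage-only mean diff 5.0075 rack 43
26.9333 [-0.74538018  0.17746863 -0.21153847]
the job is handed in; nothing more can be done
None
```

The job is done and handed in at about 27 s of the 72 s allowed.

- **Frame:** I swung the hold-down frame by its bar to its stop and let go. It was still open in every later picture.
- **Die:** I drew it out of the rack along the bench, let go of it flat in front of the rack, and took it again by its middle. I then lowered it into the recess with the dimples up.
- **Regrip:** My first grip on the middle came out about 3 mm high. I opened and took it lower before lifting.
- **Pressing:** I pushed it down with the fingertips on either side of the middle dimple. The pad moved at about 7–8 N and stopped with the tool tip at z = 0.046 m, which is the bed's top. I then pushed to 27 N and it moved no further.

**Last checks:**
- The wrist and scene views show the die level with the bed top, dimples up. The arm was 10 cm clear and touching nothing.
- The area around the round-topped block shows no changed pixels against the first picture.
- In the rack area 43 pixels differ. I take that to be the edge where the die used to show, but I did not look into it.
- My estimates of the bed's position differed by 2–4 mm between camera views. I settled this with a close look above the recess, and the die went in without side force.

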